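Tighten the loose specimen jar and shelve it

TASK

Of the two square amber jars in the wooden block, one has its screw cap loose and standing high. Tighten that cap fully clockwise while the jar is still in the block, then set the jar upright in the middle of the cork pad on the low shelf and let go; leave the other jar in its well.

Things in the scene. Friction and masses are not known exactly. Their poses are not given: they have to be found in the camera images.
- cap_a (a joint): Turn of the first jar's screw cap: 0 = home against its stop, positive = unscrewed, counter-clockwise from above (rad, at most 1.4). It sinks 6 mm per rad as it is tightened, turns stiffly (0.06 N m) and stays where left. A loose cap is 0.9 to 1.3 rad open, 5 to 8 mm high, white neck showing. When tight, the white line on its top (centre to rim) points to the jar's far side (+x of the block), to a small rib.
- cap_a_grip (a point): Centre (half-way up, on the axis) of the black fluted round cap of the first jar, z up along the jar. Cap 48 mm across, 22 mm high, its lower edge (when tight) 4 mm above the top of the jar's square amber glass body, 56 x 56 x 42 mm. When tight, this point is 57 mm above the jar's underside. Jar and cap weigh about 0.17 kg; the cap holds when the jar is lifted by it.
- cap_b (a joint): Turn of the second jar's screw cap: 0 = home against its stop, positive = unscrewed, counter-clockwise from above (rad, at most 1.4). It sinks 6 mm per rad as it is tightened, turns stiffly (0.06 N m) and stays where left. Seen from above, clockwise tightens. A tight cap shows only a thin gap, under 2 mm, above the jar's shoulder.
- cap_b_grip (a point): Centre (half-way up, on the axis) of the black fluted round cap of the second jar, z up along the jar. Same look and sizes as the first. Both jars stand loose, 104 mm apart, in a fixed wooden block (100 x 200 x 28 mm), each in a square well 20 mm deep with 2 mm play all round, which keeps it from turning.
- pad (a point): Centre of the top face of the square cork pad (90 x 90 mm, 2 mm thick) at one end of a low, fixed wooden shelf (110 x 230 mm); the pad's face is 42 mm above the worktop, z up, y along the shelf towards the pad's end. A fixed clear jar, 47 mm wide, stands on the shelf 142 mm from here along -y, its top 108 mm above the worktop.

How it is judged:
By the outcome, as a careful person would: the job done as asked, in the order asked, and still so for the second after the job is handed in, with the robot touching nothing.
It also fails if it takes over 45 s, if anything falls off the work surface, if the arm or the gripper's body presses on something with over 40 N, if the wrist force passes 120 N, or if a joint passes its speed limit or range.

ROBOT

A 7-joint arm with a two-finger parallel gripper is mounted at the origin on a cart in front of the work surface, level with it; the furniture and walls round the work are solid. World frame = base frame: x ahead of the robot, y to its left, z up, the work surface at z = 0. Lengths are in m, angles in rad, forces in N, time in s.
With the tool pointing down it reaches from about 0.425 to 0.925 m from the base axis. Payload 6.8 kg.
Tool frame: the origin (TCP) lies at the very end of the fingers, on their centre line; the grasp point (between the pads) lies 19 mm behind it; z points along the fingers, y is the line along which they close (so a half turn about z gives the same grasp; the last joint's range is limited). The gripper opens to 85 mm and grips with 20 to 120 N. Pads are 22 mm wide; open, the fingers measure 114 mm over their backs; the gripper's body (76 mm by 85 mm) begins 54 mm behind the grasp point. The pads swing forward as they close: fully open they stand 13 mm farther back than shut.
Start: joints at [1.215, 0.477, 0.022, 1.555, -0.011, 1.109, -0.083], TCP at [0.166, -0.654, 0.231] pointing down, gripper open.
Joint ranges: [-2.96, 2.96], [-0.34, 2.1], [-1.41, 1.46], [0.24, 2.44], [-1.37, 4.51], [0.17, 1.92], [-2.96, 2.96]. Speed limits (rad/s): [2.39, 2.39, 3.14, 3.14, 3.14, 3.14, 3.14].

INTERFACE

Orientations are given as a unit quaternion [w, x, y, z].
In Python, from station import get_obs, read_camera, hand_in gives the robot as it stands.
- The arm moves only by the tool arm_command, never from a script. Its argument "commands" is one flat list of numbers, 7 for each row, row after row: the shift along the tool's x, y, z in m, then the turn, a rotation vector about the tool's x, y, z in degrees, then the opening, from 0 (shut) to 1 (fully open). In form: [tx, ty, tz, rx, ry, rz, fingers, tx, ty, tz, rx, ry, rz, fingers, ...]. A call has 1 to 8 rows; each row is the pose to reach, as a shift and turn from the pose commanded when the call began, along the tool's axes at that moment; what a row does not reach only later rows make up. A row lasts 1/10 s, in which the tool goes at most 50 mm and 8.59 degrees, less where a joint would pass 70% of its speed; a pose out of reach is approached as far as the arm can. A call with a gripper value outside its range is refused whole. The fingers move at their own pace and stop on an object; "force" is the grip in N (left out, the last holds). Time passes only in rows, so rows that repeat a pose let the fingers close. It gives the time, the measured TCP pose, the force, the opening and the grip force at its end, in the units of the state.
- get_obs(): the state, without advancing time (a new reading comes with each control period).
- read_camera(name): name is "scene" or "top"; returns a dict with "img" (420x560x3 uint8, red, green, blue), "camera_matrix" (3x3 intrinsics, pixels), "pose" (4x4, takes a point from camera to world coordinates). Camera axes: x right, y down, z forward; pixel columns grow to the right and rows downward; lengths in m; the calibration is good to about 2 mm. A picture is of the moment at which its call begins. There is no depth.
- hand_in(): hands the job in; it is judged then, once.
The state is a dict: "t": time; "q": joint angles; "joint_vel": joint speeds; "joint_torque": joint torques, N m; "eef_pos": TCP position; "tool_rot": TCP orientation; "contact_force": force on the tool from outside, world axes, zero at the start; "torque": the same for the moment, N m; "gripper_width": opening from 0.0 (shut) to 1.0 (fully open); "grasp_force": force on a finger pad.
Only numpy, scipy, OpenCV 4.12 (cv2) and the standard library are available. Lean on these libraries where they do the work, as an engineer would, in place of code of your own. Each camera call takes 0.05 s, during which the arm holds its last target. There are 200 camera calls.

## Working session

There is one attempt and no reset: what is moved stays moved. The work goes in short steps, Python scripts to look and compute and a tool call to move; the robot and the scene stay as the last step left them, time stands still between calls to the robot, and variables do not carry over. Pictures are saved under pics/ and viewed, at most 10 in all, crops included, and the job is handed in when it is done.

Besides the shell and the picture viewer there is one more tool, called after ">>>" as name(argument=value, ...) on one line, values as JSON. arm_command: Moves the arm, as the interface text tells. Its arguments: {"type":"object","properties":{"commands":{"type":"array","items":{"type":"number"}},"force":{"type":"number"}},"required":["commands"]}

```bash
mkdir -p pics
python3 - <<'E'
from station import *
import cv2,numpy as np
for n in("scene","top"):
    c=read_camera(n); cv2.imwrite(f"pics/{n}0.png",cv2.cvtColor(c["img"],cv2.COLOR_RGB2BGR)); np.savez(f"{n}0.npz",**c)
    print(n,c["camera_matrix"].round(1).tolist(),c["pose"].round(3).tolist())
o=get_obs();print(o)
E
```

```text
scene [[382.8, 0.0, 279.8], [0.0, 382.8, 211.2], [0.0, 0.0, 1.0]] [[-0.499, -0.605, 0.62, 0.01], [-0.866, 0.36, -0.346, 0.162], [-0.014, -0.71, -0.704, 0.696], [0.0, 0.0, 0.0, 1.0]]
top [[457.7, 0.0, 293.0], [0.0, 457.7, 206.1], [0.0, 0.0, 1.0]] [[-0.018, -0.981, 0.191, 0.355], [-1.0, 0.019, 0.005, -0.129], [-0.009, -0.191, -0.982, 1.033], [0.0, 0.0, 0.0, 1.0]]
{'t': 0.1, 'q': array([ 1.21488506,  0.4777136 ,  0.02234813,  1.55635539, -0.01150426,
        1.10928462, -0.08310332]), 'joint_vel': array([-0.00053584, -0.0014479 ,  0.00023913, -0.00359866, -0.00103177,
       -0.00089627,  0.00028343]), 'joint_torque': array([ 4.83947384e-03, -5.97755241e+01,  1.61350116e+00, -2.81955600e+01,
        1.27372064e-02,  5.00898255e-03,  3.10372229e-05]), 'eef_pos': array([ 0.16542277, -0.65386782,  0.23042442]), 'tool_rot': array([-8.00784274e-04,  9.92332570e-01,  1.23593708e-01, -1.58785789e-04]), 'contact_force': array([-0.26164338,  0.68147448,  0.31429675]), 'torque': array([ 0.03964889, -0.01544714,  0.05734413]), 'grasp_force': 0.0, 'gripper_width': 1.0009209059526645}
```

View pics/scene0.png

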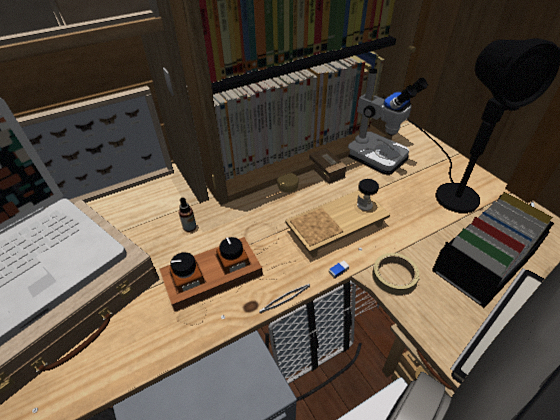

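View pics/top0.png

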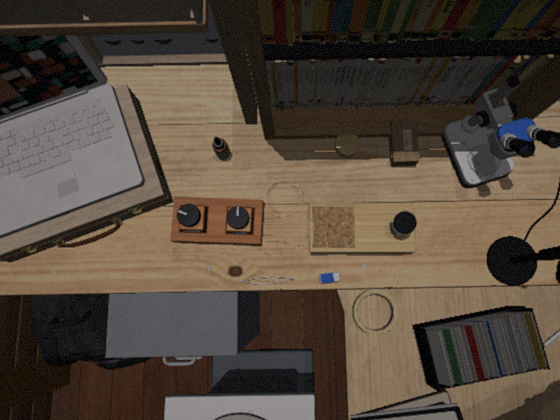

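Run:
```python
import cv2
a=cv2.imread("pics/top0.png")[190:262,165:425]; b=cv2.imread("pics/scene0.png")[220:310,150:280]
a=cv2.convertScaleAbs(cv2.resize(a,None,fx=3,fy=3,interpolation=cv2.INTER_CUBIC),alpha=1.6)
cv2.imwrite("pics/ca.png",a)
b=cv2.convertScaleAbs(cv2.resize(b,None,fx=6,fy=6,interpolation=cv2.INTER_CUBIC),alpha=1.6)
cv2.imwrite("pics/cb.png",b)
```

```text
(no output)
```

View pics/ca.png

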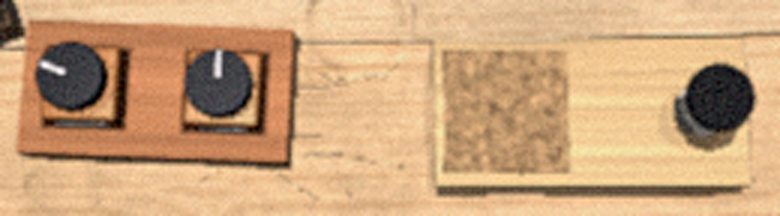

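View pics/cb.png

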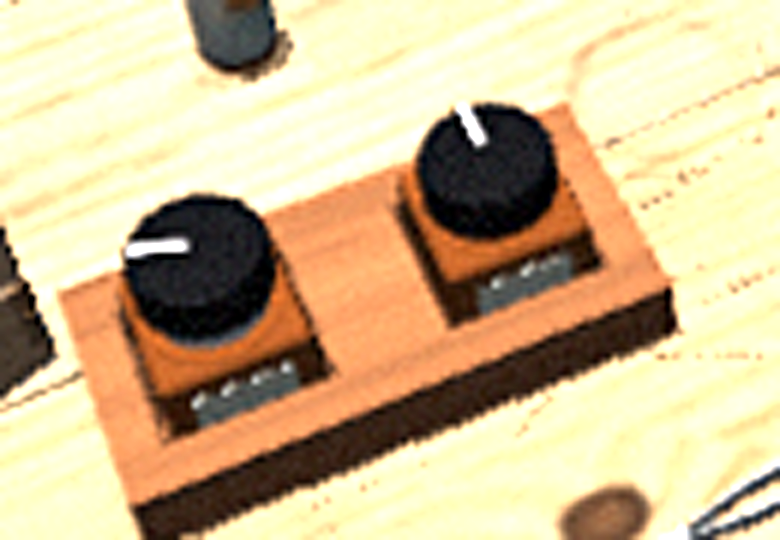

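```bash
cat > h.py <<'E'
import numpy as np
from station import *
def ray(c,uv,z):
    P=c["pose"];d=P[:3,:3]@np.linalg.solve(c["camera_matrix"],[*uv,1]);o=P[:3,3];return (o+d*(z-o[2])/d[2])[:2]
T=lambda u,v:((u+.5)/3-.5+165,(v+.5)/3-.5+190)
S=lambda u,v:((u+.5)/6-.5+150,(v+.5)/6-.5+220)
E
python3 - <<'E'
from h import *
t=np.load("top0.npz");s=np.load("scene0.npz")
print("capL",ray(t,T(70,75),.0835),ray(s,S(200,248),.0835))
print("capR",ray(t,T(218,81),.076),ray(s,S(487,155),.076))
for n,p in dict(base=(70,75),tip=(39,65)).items():print(n,ray(t,T(*p),.0835))
for n,p in dict(base=(188,246),tip=(125,250)).items():print(n,ray(s,S(*p),.0835))
print("pad",[ray(t,T(*p),.042).round(4).tolist() for p in((442,50),(568,52),(568,172),(443,172))])
print("block",[ray(t,T(*p),.028).round(4).tolist() for p in((35,22),(295,32),(290,162),(18,154))])
print("blockS",[ray(s,S(*p),.028).round(4).tolist() for p in((58,290),(567,103),(675,290),(135,505))])
print("shelf",[ray(t,T(*p),.040).round(4).tolist() for p in((434,42),(740,36),(748,186),(437,188))])
print(ray(t,T(505,111.5),.042))
E
```

```text
capL [0.52588254 0.09819914] [0.52704668 0.09994868]
capR [ 0.52088672 -0.00504535] [ 0.52107052 -0.00252718]
base [0.52588254 0.09819914]
tip [0.53346171 0.12026532]
base [0.52992584 0.10315376]
tip [0.53914857 0.12206767]
pad [[0.5467, -0.1653], [0.5434, -0.2577], [0.4553, -0.2539], [0.4569, -0.1637]]
block [[0.5768, 0.1388], [0.5653, -0.0563], [0.4678, -0.0521], [0.4775, 0.1483]]
blockS [[0.5818, 0.1453], [0.5687, -0.0531], [0.4682, -0.0469], [0.4817, 0.1502]]
shelf [[0.5532, -0.1596], [0.5533, -0.385], [0.4429, -0.3833], [0.4457, -0.1591]]
[ 0.50019781 -0.2099775 ]
```

```bash
cat >> h.py <<'E'
from scipy.spatial.transform import Rotation as R
def go(p,yaw,o=None):
    """print tool-frame shift (m) and rotvec (deg) to TCP p, tool pointing down, tool y at yaw deg"""
    o=o or get_obs();w,x,y,z=o["tool_rot"];r=R.from_quat([x,y,z,w]);a=np.radians(yaw)
    Y=np.array([np.cos(a),np.sin(a),0]);Z=np.array([0,0,-1.]);t=R.from_matrix(np.c_[np.cross(Y,Z),Y,Z])
    m=r.as_matrix()
    print("t",round(o["t"],2),"pos",o["eef_pos"].round(4),"yaw",np.degrees(np.arctan2(m[1,1],m[0,1])).round(2),"tz",m[:,2].round(4),"F",o["contact_force"].round(1),"M",o["torque"].round(2),"q7",o["q"][6].round(2))
    print("shift",r.inv().apply(np.array(p)-o["eef_pos"]).round(4),"turn",(r.inv()*t).as_rotvec(degrees=True).round(2))
E
python3 - <<'E'
from h import *
t=np.load("top0.npz");s=np.load("scene0.npz")
for z in(.0,.03,.06,.09,.12):print(z,ray(t,(169,197),z),ray(s,(152,253),z),ray(t,(512,260),z))
go([.38,-.34,.23],140); go([.5265,.099,.18],170)
E
```

```text
0.0 [0.5832645  0.16327498] [0.65681966 0.14612454] [ 0.42375649 -0.6111272 ]
0.03 [0.57664113 0.15479636] [0.62896067 0.1467984 ] [ 0.42176585 -0.59711422]
0.06 [0.57001777 0.14631773] [0.60110168 0.14747227] [ 0.41977521 -0.58310125]
0.09 [0.5633944  0.13783911] [0.57324269 0.14814613] [ 0.41778456 -0.56908827]
0.12 [0.55677104 0.12936049] [0.54538371 0.14882   ] [ 0.41579392 -0.55507529]
t 0.1 pos [ 0.1654 -0.6539  0.2304] yaw -75.8 tz [-5.0e-04  1.6e-03 -1.0e+00] F [-0.3  0.7  0.3] M [ 0.04 -0.02  0.06] q7 -0.08
shift [ 0.285  -0.2516  0.0008] turn [-3.000e-02  1.200e-01  1.442e+02]
t 0.1 pos [ 0.1654 -0.6539  0.2304] yaw -75.8 tz [-5.0e-04  1.6e-03 -1.0e+00] F [-0.3  0.7  0.3] M [ 0.04 -0.02  0.06] q7 -0.08
shift [ 0.5347 -0.6412  0.0514] turn [-5.000e-02  1.000e-01  1.142e+02]
```

>>> arm_command(commands=[0.285,-0.25,0,0,0,-36,1,0.285,-0.25,0,0,0,-36,1,0.285,-0.25,0,0,0,-36,1,0.285,-0.25,0,0,0,-36,1,0.285,-0.25,0,0,0,-36,1,0.285,-0.25,0,0,0,-36,1,0.285,-0.25,0,0,0,-36,1,0.285,-0.25,0,0,0,-36,1])

```text
t: 0.9
eef_pos: [0.3826, -0.3381, 0.2312]
tool_rot: [-0.0, 0.905, 0.426, 0.0]
contact_force: [0.5, -0.7, -0.4]
gripper_width: 1.002
grasp_force: 0.0
```

```bash
python3 -c "
from h import *
go([.5265,.099,.16],-10)"
```

```text
t 0.9 pos [ 0.3826 -0.3381  0.2312] yaw -39.55 tz [ 4.0e-04  1.1e-03 -1.0e+00] F [ 0.5 -0.7 -0.4] M [ 0.05 -0.03 -0.05] q7 -0.16
shift [ 0.4286 -0.1674  0.0718] turn [ -0.    -0.07 -29.55]
```

>>> arm_command(commands=[0.43,-0.168,0.04,0,0,-29.5,1,0.43,-0.168,0.04,0,0,-29.5,1,0.43,-0.168,0.04,0,0,-29.5,1,0.43,-0.168,0.04,0,0,-29.5,1,0.43,-0.168,0.04,0,0,-29.5,1,0.43,-0.168,0.04,0,0,-29.5,1,0.43,-0.168,0.04,0,0,-29.5,1,0.43,-0.168,0.04,0,0,-29.5,1])

```text
t: 1.7
eef_pos: [0.5069, 0.0376, 0.1965]
tool_rot: [0.0, 0.768, 0.641, -0.0]
contact_force: [1.3, -0.9, 0.8]
gripper_width: 1.001
grasp_force: 0.0
```

```bash
python3 -c "
from h import *
go([.5265,.099,.12],-10)"
```

```text
t 1.7 pos [0.5069 0.0376 0.1965] yaw -10.33 tz [-0.e+00 -3.e-04 -1.e+00] F [ 1.3 -0.9  0.8] M [-0.07 -0.06 -0.03] q7 -0.57
shift [0.064  0.0083 0.0765] turn [ 0.    0.02 -0.33]
```

>>> arm_command(commands=[0.064,0.008,0.03,0,0,0,1,0.064,0.008,0.03,0,0,0,1,0.064,0.008,0.075,0,0,0,1,0.064,0.008,0.075,0,0,0,1])

```text
t: 2.1
eef_pos: [0.5222, 0.0969, 0.1171]
tool_rot: [-0.002, 0.767, 0.641, -0.004]
contact_force: [-1.5, -1.9, 0.5]
gripper_width: 0.999
grasp_force: 0.0
```

Run:
```python
from h import *
import cv2
go([.5265,.099,.057],-10)
s=read_camera("scene");t=read_camera("top")
a=cv2.resize(s["img"][205:305,140:270],None,fx=4,fy=4);b=cv2.resize(t["img"][165:265,125:195+30],None,fx=4,fy=4)
cv2.imwrite("pics/p3.png",cv2.convertScaleAbs(np.hstack([a,b[:,:280]])[...,::-1],alpha=1.5))
```

```text
t 2.1 pos [0.5222 0.0969 0.1171] yaw -10.2 tz [-0.0096 -0.0018 -1.    ] F [-1.5 -1.9  0.5] M [-0.09  0.1  -0.03] q7 -0.76
shift [0.0031 0.0044 0.0601] turn [-0.53  0.2  -0.2 ]
```

View pics/p3.png

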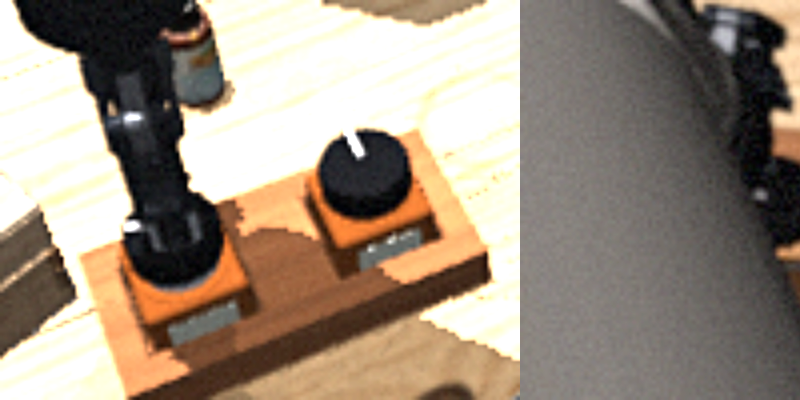

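```bash
python3 -c "
from h import *
go([.5265,.099,.057],-10)"
```

```text
t 2.2 pos [0.5252 0.0968 0.1214] yaw -10.32 tz [-2.8e-03 -7.0e-04 -1.0e+00] F [ 0.7 -0.9  0.9] M [-0.01 -0.01 -0.03] q7 -0.76
shift [0.0025 0.0011 0.0644] turn [-0.15  0.07 -0.32]
```

>>> arm_command(commands=[0.002,0.001,0.02,0,0,0,1,0.002,0.001,0.04,0,0,0,1,0.002,0.001,0.055,0,0,0,1,0.002,0.001,0.064,0,0,0,1,0.002,0.001,0.064,0,0,0,1,0.002,0.001,0.064,0,0,0,1], force=50)

```text
t: 2.8
eef_pos: [0.5279, 0.0992, 0.0585]
tool_rot: [0.0, 0.768, 0.641, 0.0]
contact_force: [-0.5, -0.1, -0.5]
gripper_width: 0.999
grasp_force: 0.0
```

```bash
python3 -c "
from h import *
go([.5265,.099,.057],-10)"
```

```text
t 2.8 pos [0.5279 0.0992 0.0585] yaw -10.32 tz [ 9.e-04  1.e-04 -1.e+00] F [-0.5 -0.1 -0.5] M [ 0.01  0.02 -0.  ] q7 -0.83
shift [-0.0005 -0.0014  0.0015] turn [ 0.05 -0.02 -0.32]
```

Close on the cap.

>>> arm_command(commands=[0,-0.001,0.0015,0,0,0,0.5,0,-0.001,0.0015,0,0,0,0.3,0,-0.001,0.0015,0,0,0,0.3,0,-0.001,0.0015,0,0,0,0.3,0,-0.001,0.0015,0,0,0,0.3,0,-0.001,0.0015,0,0,0,0.3], force=50)

```text
t: 3.4
eef_pos: [0.5271, 0.0995, 0.0568]
tool_rot: [0.0, 0.768, 0.641, 0.001]
contact_force: [0.9, -0.3, 5.8]
gripper_width: 0.546
grasp_force: 50.9
```

```bash
python3 -c "
from h import *
go([.5265,.099,.0495],-82)"
```

```text
t 3.4 pos [0.5271 0.0995 0.0568] yaw -10.31 tz [ 1.2e-03  2.0e-04 -1.0e+00] F [ 0.9 -0.3  5.8] M [-0.09  0.01  0.04] q7 -0.84
shift [-0.0006 -0.0005  0.0073] turn [ 4.000e-02 -6.000e-02  7.169e+01]
```

>>> arm_command(commands=[0,0,0.0006,0,0,6,0.3,0,0,0.0015,0,0,14,0.3,0,0,0.0023,0,0,22,0.3,0,0,0.0031,0,0,30,0.3,0,0,0.004,0,0,38,0.3,0,0,0.0048,0,0,46,0.3,0,0,0.0056,0,0,53,0.3,0,0,0.0056,0,0,53,0.3])

```text
t: 4.2
eef_pos: [0.5267, 0.1002, 0.0511]
tool_rot: [-0.0, 0.973, 0.229, 0.001]
contact_force: [0.0, 1.1, 4.8]
gripper_width: 0.547
grasp_force: 51.2
```

```bash
python3 -c "
from h import *
go([.5265,.099,.0495],-82)"
```

```text
t 4.2 pos [0.5267 0.1002 0.0511] yaw -63.48 tz [ 9.e-04  7.e-04 -1.e+00] F [0.  1.1 4.8] M [ 0.52  0.17 -0.04] q7 -1.61
shift [-0.0007  0.001   0.0016] turn [-0.02 -0.06 18.52]
```

>>> arm_command(commands=[0,0,0.0005,0,0,5,0.3,0,0,0.001,0,0,10,0.3,0,0,0.0015,0,0,14,0.3,0,0,0.0015,0,0,14,0.3])

```text
t: 4.6
eef_pos: [0.5267, 0.1004, 0.0496]
tool_rot: [-0.0, 0.994, 0.11, 0.001]
contact_force: [-0.3, 1.6, 5.1]
gripper_width: 0.549
grasp_force: 51.1
```

```bash
python3 -c "
from h import *
go([.5265,.099,.0495],-82)"
```

```text
t 4.6 pos [0.5267 0.1004 0.0496] yaw -77.38 tz [ 9.e-04  1.e-03 -1.e+00] F [-0.3  1.6  5.1] M [ 0.6   0.15 -0.05] q7 -1.81
shift [-0.0005  0.0014  0.0001] turn [-0.05 -0.06  4.62]
```

>>> arm_command(commands=[0,0,0.0003,0,0,3,0.3,0,0,0.0005,0,0,5,0.3,0,0,0.0005,0,0,5,0.3])

```text
t: 4.9
eef_pos: [0.5265, 0.1003, 0.0492]
tool_rot: [-0.0, 0.998, 0.067, 0.0]
contact_force: [-1.4, 1.2, 7.5]
gripper_width: 0.549
grasp_force: 51.4
```

```bash
python3 -c "
from h import *
go([.5265,.099,.0495],-82)"
```

```text
t 4.9 pos [0.5265 0.1003 0.0492] yaw -82.32 tz [ 5.e-04  9.e-04 -1.e+00] F [-1.4  1.2  7.5] M [0.47 0.39 0.04] q7 -1.88
shift [-0.0002  0.0013 -0.0003] turn [-0.05 -0.04 -0.32]
```

>>> arm_command(commands=[0,0,0.0,0,0,2,0.3,0,0,0.0003,0,0,3,0.3,0,0,0.0003,0,0,3,0.3])

```text
t: 5.2
eef_pos: [0.527, 0.1, 0.0492]
tool_rot: [-0.0, 0.999, 0.042, 0.001]
contact_force: [-1.3, 1.1, 8.5]
gripper_width: 0.547
grasp_force: 51.6
```

```bash
python3 -c "
from h import *
go([.5265,.099,.0495],-82)"
```

```text
t 5.2 pos [0.527  0.1    0.0492] yaw -85.23 tz [ 1.6e-03  5.0e-04 -1.0e+00] F [-1.3  1.1  8.5] M [0.23 0.17 0.46] q7 -1.92
shift [-0.0006  0.001  -0.0003] turn [-0.02 -0.09 -3.23]
```

>>> arm_command(commands=[0,0,0.0,0,0,1,0.3,0,0,0,0,0,2,0.3,0,0,0,0,0,2,0.3])

```text
t: 5.5
eef_pos: [0.5277, 0.1006, 0.0492]
tool_rot: [-0.001, 1.0, 0.025, 0.001]
contact_force: [1.0, 1.1, 5.9]
gripper_width: 0.546
grasp_force: 51.2
```

```bash
python3 -c "
from h import *
go([.5265,.099,.0495],-82)"
```

```text
t 5.5 pos [0.5277 0.1006 0.0492] yaw -87.18 tz [ 0.0029  0.0012 -1.    ] F [1.  1.1 5.9] M [ 0.4  -0.21  0.63] q7 -1.95
shift [-0.0013  0.0015 -0.0003] turn [-0.05 -0.17 -5.18]
```

>>> arm_command(commands=[0,0,0,0,0,-4,0.3,0,0,0,0,0,-4,0.3,0,0,-0.008,0,0,-4,0.3,0,0,-0.02,0,0,-4,0.3,0,0,-0.04,0,0,-4,0.3,0,0,-0.075,0,0,-4,0.3,0,0,-0.111,0,0,-4,0.3,0,0,-0.111,0,0,-4,0.3])

```text
t: 6.3
eef_pos: [0.5289, 0.0998, 0.1644]
tool_rot: [-0.001, 0.998, 0.058, 0.004]
contact_force: [0.5, 0.9, -1.1]
gripper_width: 0.547
grasp_force: 52.1
```

Run:
```python
from h import *
import cv2
s=read_camera("scene");t=read_camera("top")
cv2.imwrite("pics/p4.png",cv2.convertScaleAbs(cv2.resize(s["img"][130:330,120:400],None,fx=2.8,fy=2.8)[...,::-1],alpha=1.5))
go([.5265,.1,.16],-82)
```

```text
t 6.4 pos [0.5262 0.099  0.1601] yaw -83.33 tz [ 8.e-04 -2.e-04 -1.e+00] F [-0.4  0.1 -3.1] M [-0.02  0.01  0.02] q7 -1.85
shift [ 0.0004 -0.0009  0.0001] turn [ 0.02 -0.04 -1.33]
```

View pics/p4.png

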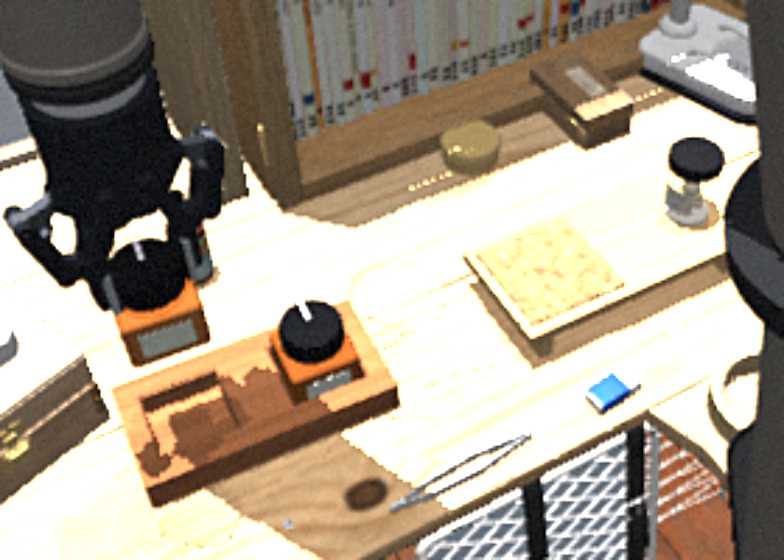

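Run:
```python
from h import *
s=np.load("scene0.npz")
P=[ray(s,(u/2.8+120,v/2.8+130),.042) for u,v in((463,256),(567,218),(628,286),(525,326))];print(np.round(P,4),np.mean(P,0))
go([.5,-.21,.165],-82)
```

```text
[[ 0.5505 -0.1539]
 [ 0.5436 -0.2553]
 [ 0.4522 -0.2528]
 [ 0.4593 -0.1572]] [ 0.50141415 -0.20478804]
t 6.4 pos [0.5262 0.099  0.1601] yaw -83.33 tz [ 8.e-04 -2.e-04 -1.e+00] F [-0.4  0.1 -3.1] M [-0.02  0.01  0.02] q7 -1.85
shift [-0.0619  0.3039 -0.0048] turn [ 0.02 -0.04 -1.33]
```

>>> arm_command(commands=[-0.005,0.025,-0.005,0,0,0,0.3,-0.014,0.068,-0.005,0,0,0,0.3,-0.023,0.112,-0.005,0,0,0,0.3,-0.032,0.156,-0.005,0,0,0,0.3,-0.041,0.2,-0.005,0,0,-1,0.3,-0.05,0.244,-0.005,0,0,-1,0.3,-0.057,0.28,-0.005,0,0,-1,0.3,-0.061,0.303,-0.005,0,0,-1,0.3])

```text
t: 7.2
eef_pos: [0.4984, -0.212, 0.1626]
tool_rot: [-0.0, 0.998, 0.065, -0.002]
contact_force: [-0.0, 0.1, -1.8]
gripper_width: 0.543
grasp_force: 52.1
```

>>> arm_command(commands=[0,0,0.02,0,0,0,0.3,0,0,0.03,0,0,0,0.3,0,0,0.03,0,0,0,0.3])

```text
t: 7.5
eef_pos: [0.4989, -0.2074, 0.1317]
tool_rot: [-0.001, 0.998, 0.067, -0.003]
contact_force: [-0.3, 0.3, -1.8]
gripper_width: 0.547
grasp_force: 52.1
```

```bash
python3 -c "
from h import *
go([.5005,-.209,.0835],-82)"
```

```text
t 7.5 pos [ 0.4989 -0.2074  0.1317] yaw -82.26 tz [-0.006   0.0022 -1.    ] F [-0.3  0.3 -1.8] M [0.08 0.01 0.02] q7 -1.2
shift [0.0017 0.002  0.0482] turn [-0.17  0.32 -0.26]
```

>>> arm_command(commands=[0,0,0.015,0,0,0,0.3,0,0,0.03,0,0,0,0.3,0,0,0.041,0,0,0,0.3,0,0,0.041,0,0,0,0.3,0,0,0.041,0,0,0,0.3])

```text
t: 8.0
eef_pos: [0.5013, -0.2083, 0.0935]
tool_rot: [-0.0, 0.998, 0.067, -0.0]
contact_force: [0.1, -0.2, -1.0]
gripper_width: 0.546
grasp_force: 52.1
```

Run:
```python
from h import *
import cv2
go([.5005,-.209,.0835],-82)
s=read_camera("scene");t=read_camera("top")
a=cv2.resize(s["img"][170:270,260:400],None,fx=5.6,fy=5.6)
cv2.imwrite("pics/p5.png",cv2.convertScaleAbs(a[...,::-1],alpha=1.4))
```

```text
t 8.0 pos [ 0.5013 -0.2083  0.0935] yaw -82.27 tz [-3.e-04  2.e-04 -1.e+00] F [ 0.1 -0.2 -1. ] M [-0.01 -0.02 -0.03] q7 -1.21
shift [-0.0009  0.0006  0.01  ] turn [-0.01  0.01 -0.27]
```

View pics/p5.png

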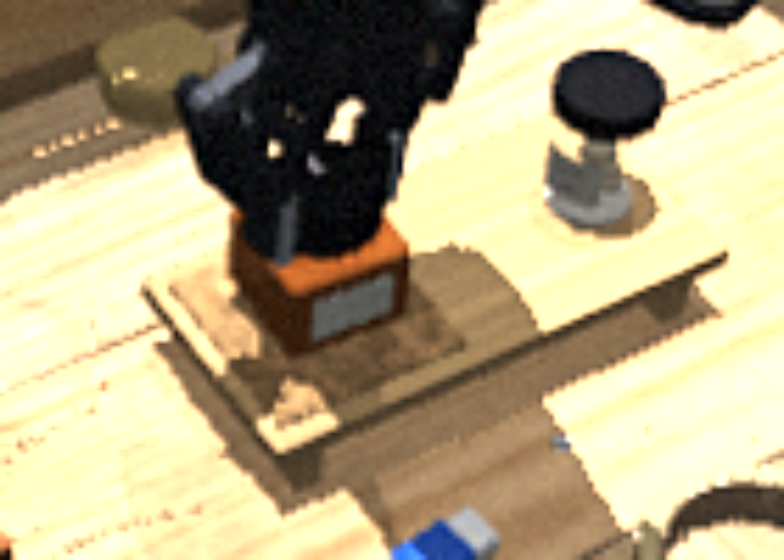

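>>> arm_command(commands=[-0.001,0.0005,0.004,0,0,0,0.3,-0.001,0.0005,0.007,0,0,0,0.3,-0.001,0.0005,0.009,0,0,0,0.3,-0.001,0.0005,0.01,0,0,0,0.3,-0.001,0.0005,0.01,0,0,0,0.3])

```text
t: 8.6
eef_pos: [0.5003, -0.2095, 0.0836]
tool_rot: [0.0, 0.998, 0.067, 0.0]
contact_force: [-0.3, -0.2, 1.8]
gripper_width: 0.546
grasp_force: 52.6
```

```bash
python3 -c "
from h import *
go([.5005,-.209,.0835],-82)"
```

```text
t 8.6 pos [ 0.5003 -0.2095  0.0836] yaw -82.32 tz [ 1.e-04 -1.e-04 -1.e+00] F [-0.3 -0.2  1.8] M [ 0.    0.27 -0.01] q7 -1.21
shift [ 0.0002 -0.0005  0.0001] turn [ 0.01 -0.   -0.32]
```

>>> arm_command(commands=[0,0,0,0,0,0,0.62,0,0,0,0,0,0,0.75,0,0,0,0,0,0,1,0,0,0,0,0,0,1,0,0,0,0,0,0,1,0,0,0,0,0,0,1])

```text
t: 9.2
eef_pos: [0.5003, -0.2093, 0.0834]
tool_rot: [0.0, 0.998, 0.067, 0.0]
contact_force: [0.8, 0.0, 0.8]
gripper_width: 1.001
grasp_force: 0.0
```

>>> arm_command(commands=[0,0,-0.01,0,0,0,1,0,0,-0.03,0,0,0,1,0,0,-0.06,0,0,0,1,0,0,-0.1,0,0,0,1,-0.02,-0.05,-0.12,0,0,0,1,-0.04,-0.1,-0.12,0,0,0,1,-0.05,-0.14,-0.12,0,0,0,1,-0.05,-0.14,-0.12,0,0,0,1])

```text
t: 10.0
eef_pos: [0.4297, -0.0721, 0.2043]
tool_rot: [-0.0, 0.997, 0.071, -0.0]
contact_force: [0.7, -1.5, -0.2]
gripper_width: 1.0
grasp_force: 0.0
```

Run:
```python
from h import *
import cv2
go([.5005,-.209,.0835],-82)
s=read_camera("scene");t=read_camera("top")
a=cv2.resize(s["img"][170:270,260:360],None,fx=4,fy=4);b=cv2.resize(t["img"][180:280,300:400],None,fx=4,fy=4)
cv2.imwrite("pics/p6.png",cv2.convertScaleAbs(np.hstack([a,b])[...,::-1],alpha=1.4))
```

```text
t 10.0 pos [ 0.4297 -0.0721  0.2043] yaw -81.88 tz [-1.e-04  1.e-03 -1.e+00] F [ 0.7 -1.5 -0.2] M [-0.01 -0.02 -0.03] q7 -1.43
shift [0.0508 0.1456 0.1206] turn [-0.06 -0.    0.12]
```

View pics/p6.png

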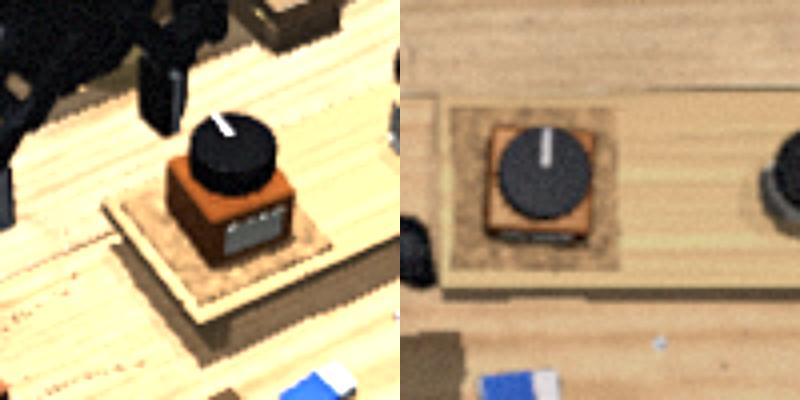

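Run:
```python
from h import *
t=np.load("top0.npz");f=lambda u,v:((u-400+.5)/4-.5+300,(v+.5)/4-.5+180)
c=ray(t,f(545,172),.11);p=ray(t,f(533.5,188),.042);print(c,p)
if np.linalg.norm(c-p)<.006: print(hand_in())
```

```text
[ 0.49879496 -0.21055004] [ 0.50065726 -0.20999335]
the job is handed in; nothing more can be done
None
```

The loose cap (left jar) is tightened to its stop, and that jar stands upright on the cork pad, about 2 mm from its centre by camera. The other jar is still in its well, and the job is handed in at about 10 s of arm time.

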